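# Load the wear pad and close the cam press

## Task

Lift the blue test pad out of its rack, lower its two ears into the clip-lined slots of the cam rig's blue bracket and press it down until both ears sit flat on the slot floors. Then turn the red-knobbed crank counter-clockwise (seen from above), round to where its arm points at the bracket, so that the follower rests on the cam's dwell and the presser holds the pad, and let go. Leave the orange pad in the rack and do not disturb the glassware around.

Things in the scene. Friction and masses are not known exactly. Their poses are not given: they have to be found in the camera images.
- rig: fixed cam rig, aluminium base 124 (x) x 230 (y) x 12 mm, origin at the centre of its underside, z up. Along its +y: upright camshaft at y = -72 with plate cam and crank; roller follower whose rod runs through a grey guide (top z = 54) and carries the presser; pad bracket at y = +78 mm: two blue posts at x = -50 and +50, 14 thick, 86 mm clear between, each with an upward-open slot.
- seat (a point): on the rig (same axes) at x = 0, y = 78, z = 18 mm: where the pad's origin lies when seated against the slots' +y walls, wide faces square to the rig's y. Ears enter the mouths with the pad 28 mm above its seat; hold it 1 to 2 mm towards -y of the seat then. The clips stop it about 12 mm above its seat: press it down from there with some 5 to 12 N.
- shaft (a point): fixed to the rig, on the camshaft's axis at the height of the middle of the red knob (86 mm above the worktop). The crank turns about the vertical through this point.
- knob (a point): middle of the red crank knob (moves with the crank): upright cylinder, diameter 22, z = 65 to 107 mm over the worktop, 50 mm from the shaft axis. It spins freely on its pin, so the gripper need not turn with the crank. The dark crank arm lies just below it (z = 56 to 64 mm).
- crank (a joint): crank angle in rad, growing counter-clockwise from above; arm along the rig's +y (at the bracket) at 3.1. Cam: low circle to 0.6, rise 0.6 to 2.5, flat dwell 2.5 to 3.7 (centre 3.1), fall beyond; stops at -0.3 and 5.2. On rise and fall the springs turn an unheld crank back down the slope; in the dwell it stays. Takes up to about 4 N at the knob.
- follower (a joint): travel of the follower along the rig's +y in m: 0 with the roller on the cam's low circle, 0.016 in the dwell. The sprung presser on it then bears on a seated pad with about 5 N; at 0 it stands 13 mm clear of a seated pad.
- rack: fixed grey rack 110 (x) x 140 (y) x 34 mm, origin at the centre of its underside. Two grooves along its x, at y = -35 and +35 mm, 10 mm wide, floor at z = 8 mm, walls (60 mm long) up to z = 33 mm; one pad stands in each.
- pad_blue: the pad to load: upright plate 80 wide (x), 8 thick (y), 80 tall, lower 56 mm blue, top bare steel, about 140 g; a steel ear sticks out 18 mm at each side, 16 tall, underside 22 mm above the pad's. Origin at the centre of its underside. Either way round will do. Grip across its thickness mid top edge; seated, posts stay 30 mm and presser 45 mm below that edge.
- pad_orange: the other pad, same shape with an orange lower part; stays in the rack. Origin at the centre of its underside.
- beaker_small: small glass beaker 44 x 51 x 61 mm, bystander; origin at the centre of its underside
- sample_vial: white-capped vial, diameter 27, height 60 mm, bystander; origin at the centre of its underside
- dish: petri dish, diameter 63, height 16 mm, bystander; origin at the centre of its underside
- presser: rubber-faced presser block on the follower's end, 50 wide, 28 tall; origin in the middle of its front (+y) face, but at the height of the worktop
- slot_near (a point): rig slot at x = -50 mm: floor centre, y = 76, z = 40 mm. It runs along x through its post, is 12 mm wide (y = 70 to 82) for the 8 mm ear, +y wall's flared lip up to z = 68. A sloping brass spring clip on the -y side, from z = 68 down to its nose at z = 48, leaves a 6 mm gap at the nose, gives up to 7 mm at 1.5 to 5 N and pushes the ear against the +y wall.
- slot_far (a point): rig slot at x = +50 mm: floor centre, y = 76, z = 40 mm. It runs along x through its post, is 12 mm wide (y = 70 to 82) for the 8 mm ear, +y wall's flared lip up to z = 68. A sloping brass spring clip on the -y side, from z = 68 down to its nose at z = 48, leaves a 6 mm gap at the nose, gives up to 7 mm at 1.5 to 5 N and pushes the ear against the +y wall.

How it is judged:
By the outcome, as a careful person would: the job done as asked, in the order asked, and still so for the second after the job is handed in, with the robot touching nothing.
It also fails if it takes over 54 s, if anything falls off the work surface, if the arm or the gripper's body presses on something with over 40 N, if the wrist force passes 120 N, or if a joint passes its speed limit or range.

## Robot

A 7-joint arm with a two-finger parallel gripper is mounted at the origin on a cart in front of the work surface, level with it; the furniture and walls round the work are solid. World frame = base frame: x ahead of the robot, y to its left, z up, the work surface at z = 0. Lengths are in m, angles in rad, forces in N, time in s.
With the tool pointing down it reaches from about 0.425 to 0.925 m from the base axis. Payload 6.8 kg.
Tool frame: the origin (TCP) lies midway between the tips of the shut fingers; the grasp point (between the pads) lies 19 mm behind it; y points along the fingers, x is the direction in which the jaws open and shut, and the axes are right-handed (so a half turn about y gives the same grasp; the last joint's range is limited). The gripper opens to 88 mm and grips with 3 to 60 N. Pads are 20 mm wide; open, the fingers measure 115 mm over their backs; the gripper's body (75 mm by 178 mm) begins 61 mm behind the grasp point.
Start: joints at [-1.298, 0.477, 0.022, 1.555, -0.011, 1.109, -0.083], TCP at [0.251, 0.627, 0.223] pointing down, gripper open.
Joint ranges: [-2.96, 2.96], [-0.34, 2.1], [-1.41, 1.46], [0.24, 2.44], [-1.37, 4.51], [0.17, 1.92], [-2.96, 2.96]. Speed limits (rad/s): [2.39, 2.39, 3.14, 3.14, 3.14, 3.14, 3.14].

## Interface

Orientations are given as a 3x3 rotation matrix whose columns are the frame's x, y, z axes.
In Python, from workcell import arm, camera, camera_model, workorder, silhouettes, pinpoint gives the robot as it stands.
- The arm moves only by the tool apply_moves, never from a script. Its argument "commands" is a list of rows, each a list of 2 entries, a list of its own where there are three numbers: the shift along the tool's x, y, z in m, then the turn, a rotation vector about the tool's x, y, z in rad. In form: [[[x, y, z], [ax, ay, az]], ...]. A call has 1 to 20 rows; each row shifts and turns the pose as measured when the row begins, along the tool's axes as they then stand; what a row does not reach is not made up. A row lasts 1/10 s, in which the tool goes at most 50 mm and 8.59 degrees, less where a joint would pass 70% of its speed; a pose out of reach is approached as far as the arm can. A call is refused whole if a number of a shift passes 0.05 or a number of a turn 0.15, either way. A call with a gripper value outside its range is refused whole. "hand" is the closure in counts, from 0 (fully open) to 255 (shut), set as the call begins (left out, the last holds). The fingers move at their own pace and stop on an object; "squeeze" is the grip in N (left out, the last holds). Time passes only in rows, so rows that do not move let the fingers close. It gives the time, the measured TCP pose, the force and the opening at its end, in the units of the state.
- arm.state(): the state, without advancing time (a new reading comes with each control period).
- camera(name): name is "scene" or "top" or "wrist"; returns (picture, depth): 400x640x3 uint8, blue, green, red; 400x640 float32, m along the optical axis (not along the pixel's ray), 0 where there is no reading.
- camera_model(name): a dict with "intrinsics" (3x3 intrinsics, pixels), "D" ([k1, k2, p1, p2, k3] as OpenCV has them; the pictures are not rectified), "R" (3x3) and "t" (3): a world point X has camera coordinates R X + t; the wrist camera has in their place "hand_eye" (4x4, takes a point from camera to tool coordinates, whose origin is the TCP and whose axes are the tool frame's). Camera axes: x right, y down, z forward; pixel columns grow to the right and rows downward; lengths in m; the calibration is good to about 2 mm. A picture is of the moment at which its call begins: read the wrist's pose just before it. camera_model takes no time and is no camera call.
- workorder.close_job(): hands the job in, once; it reports no verdict.
Trained networks look in the newest picture that a camera, given by its name, has taken for a name from the list of things; names that differ only in an ending like _2 or _b are one class to them, and where a whole thing is asked for, a point or a joint stands for the part that bears it (a point fixed in the world has none). Each returns a list of dicts, best first, with "conf" (0 to 1); they miss things now and then, are a little off and sometimes report something else, mostly with a low value. They report only what shows in the picture. A call takes as long as a camera call.
- silhouettes(camera, thing): "region" (400x640 bool, what is visible of it) and "extent" ([left, top, right, bottom] in pixels, round what is visible of it).
- pinpoint(camera, thing): "at" ([column, row] in pixels: a listed point, or the origin of a listed thing).
The state is a dict: "time": time; "joint_pos": joint angles; "qd": joint speeds; "joint_efforts": joint torques, N m; "tool_pos": TCP position; "orientation": TCP orientation; "ft_force": force on the tool from outside, world axes, zero at the start; "torque": the same for the moment, N m; "grip_width": finger opening in m.
Only numpy, scipy, OpenCV 4.12 (cv2) and the standard library are available. Lean on these libraries where they do the work, as an engineer would, in place of code of your own. Each camera call takes 0.05 s, during which the arm holds its last target.

## Working session

There is one attempt and no reset: what is moved stays moved. The work goes in short steps, Python scripts to look and compute and a tool call to move; the robot and the scene stay as the last step left them, time stands still between calls to the robot, and variables do not carry over. Pictures are saved under pics/ and viewed, and the job is handed in when it is done.

Besides the shell and the picture viewer there is one more tool, called as name([rows], argument=value, ...), one row to a line, values as JSON. apply_moves: Moves the arm, as the interface text tells. Its arguments: {"type":"object","properties":{"commands":{"type":"array"},"hand":{"type":"number"},"squeeze":{"type":"number"}},"required":["commands"]}

```bash
mkdir -p pics; ls
cat > h.py <<'E'
import numpy as np, cv2
from workcell import arm, camera, camera_model, workorder, silhouettes, pinpoint
E
python3 - <<'E'
from h import *
s=arm.state(); print(s)
for n in ["scene","top","wrist"]:
    p,d=camera(n); cv2.imwrite(f"pics/{n}0.png",p); np.save(f"{n}0.npy",d)
    m=camera_model(n); print(n,{k:np.round(v,4).tolist() for k,v in m.items()})
print(arm.state()['time'])
E
```

```text
pics
{'time': 0.0, 'joint_pos': array([-1.2980748 ,  0.47779708,  0.02235604,  1.55642713, -0.0115198 ,
        1.10931593, -0.08312093]), 'qd': array([-0.00103959, -0.00098378,  0.00135528,  0.00067658,  0.00016221,
        0.00031111,  0.00032123]), 'joint_efforts': array([ 9.47858666e-05, -5.82839048e+01,  1.53474603e+00, -2.72607511e+01,
       -5.42906520e-02,  1.67233846e-02,  1.65732408e-04]), 'tool_pos': array([0.25068118, 0.62607784, 0.22169434]), 'orientation': array([[ 3.71703557e-01, -5.58660537e-04, -9.28351309e-01],
       [ 9.28349703e-01, -1.73134870e-03,  3.71703956e-01],
       [-1.81495616e-03, -9.99998345e-01, -1.24916126e-04]]), 'ft_force': array([-0.17538459,  0.25990134,  0.34833121]), 'torque': array([ 0.00574321, -0.00758061,  0.03981384]), 'grip_width': 0.08797085279851534}
scene {'intrinsics': [[380.4757, 0.0, 320.9858], [0.0, 380.4757, 201.888], [0.0, 0.0, 1.0]], 'D': [0.023, 0.0, 0.0, 0.0, 0.0], 'R': [[-0.5407, -0.8411, 0.0152], [-0.5615, 0.3474, -0.751], [0.6264, -0.4146, -0.6601]], 't': [0.4341, 0.3179, 0.6071]}
top {'intrinsics': [[400.2923, 0.0, 323.8089], [0.0, 400.2923, 193.8612], [0.0, 0.0, 1.0]], 'D': [0.0173, 0.0, 0.0, 0.0, 0.0], 'R': [[-0.0905, -0.9959, -0.0004], [-0.9714, 0.0883, -0.2204], [0.2195, -0.0195, -0.9754]], 't': [0.2144, 0.5643, 0.8053]}
wrist {'intrinsics': [[344.4599, 0.0, 316.7855], [0.0, 344.4599, 203.1109], [0.0, 0.0, 1.0]], 'D': [-0.0691, 0.0, 0.0, 0.0, 0.0], 'hand_eye': [[1.0, 0.0006, -0.0008, -0.0004], [0.0009, -0.28, 0.96, -0.1616], [0.0004, -0.96, -0.28, 0.0769], [0.0, 0.0, 0.0, 1.0]]}
0.15
```

View pics/scene0.png

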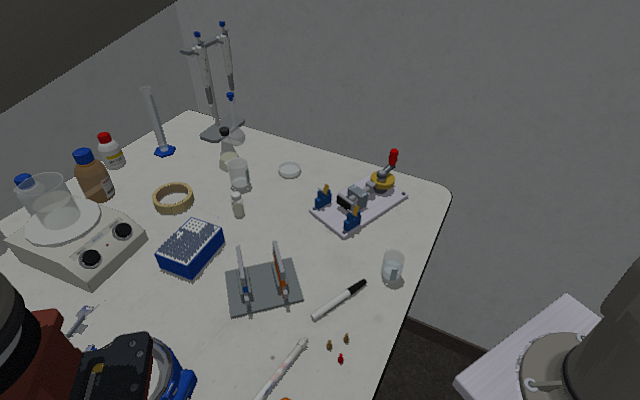

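View pics/top0.png

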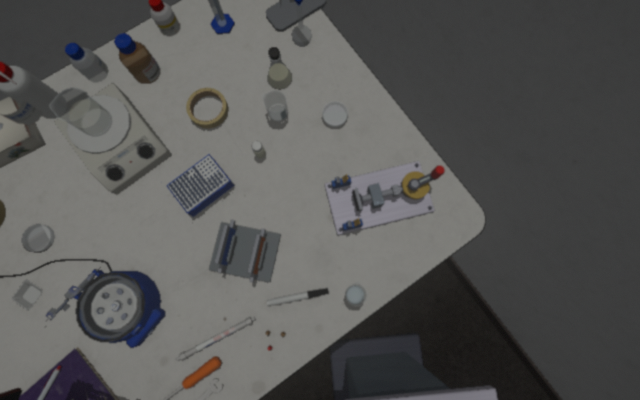

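View pics/wrist0.png

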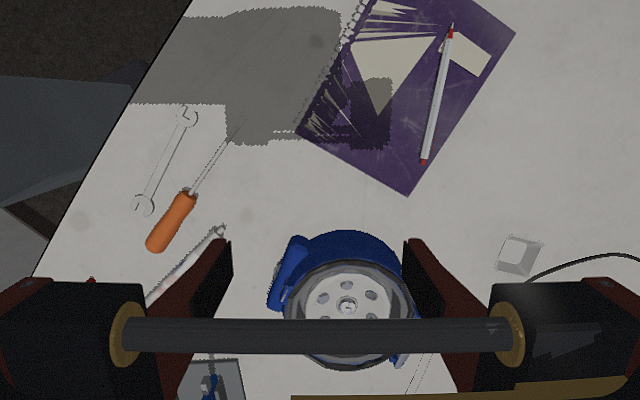

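The scene picture shows the rack at (262,287), with the blue pad at (243,270) and the orange one at (282,270). The rig is at (358,200) with its red knob at (393,157), pointing away from the bracket. The top view shows the rack at (245,250), the rig at (380,198) and the knob at (438,171).

```bash
cat >> h.py <<'E'
def ray(n,px,cm=None):
    m=camera_model(n); K=m["intrinsics"];D=np.array(m["D"])
    u=cv2.undistortPoints(np.array([[px]],float),np.array(K),D)[0,0]
    d=np.array([u[0],u[1],1.0])
    if cm is None:
        R=np.array(m["R"]);t=np.array(m["t"])
    else: R,t=cm
    return -R.T@t, R.T@d
def wristcm(s):
    H=np.array(camera_model("wrist")["hand_eye"])
    Rc=s["orientation"]@H[:3,:3]; c=s["orientation"]@H[:3,3]+s["tool_pos"]
    return Rc.T,-Rc.T@c
def tri(rays):
    A=np.zeros((3,3));b=np.zeros(3)
    for c,d in rays:
        d=d/np.linalg.norm(d);P=np.eye(3)-np.outer(d,d);A+=P;b+=P@c
    X=np.linalg.solve(A,b)
    r=[np.linalg.norm((np.eye(3)-np.outer(d,d)/(d@d))@(X-c)) for c,d in rays]
    return X,r
def onz(r,z): c,d=r; return c+d*(z-c[2])/d[2]
E
python3 - <<'E'
from h import *
camera("top");camera("scene")
for t in ["rig","seat","shaft","knob","slot_near","slot_far","rack","pad_blue","pad_orange","presser"]:
    rs=[]
    for n in ["top","scene"]:
        r=pinpoint(n,t)
        if r: rs.append((n,r[0]["at"],r[0]["conf"]))
    if len(rs)==2:
        X,e=tri([ray(n,a) for n,a,c in rs]); print(t,np.round(X*1000,1),np.round(np.array(e)*1000,1),[(np.round(a,1).tolist(),round(c,2)) for n,a,c in rs])
    else: print(t,rs)
print(arm.state()['time'])
E
```

```text
rig [562.7  45.8  17. ] [2.5 2.5] [([374.7, 201.1], 0.62), ([359.5, 204.1], 0.72)]
seat [562.1 112.7  20.5] [4.1 4.1] [([345.0, 203.3], 0.61), ([337.8, 213.2], 0.64)]
shaft [577.7 -36.9  97.3] [1.9 1.9] [([418.2, 183.0], 0.59), ([385.6, 163.7], 0.8)]
knob [('top', [433.3, 172.1], 0.85)]
slot_near [513.9  98.6  43.3] [0.7 0.7] [([356.0, 223.5], 0.84), ([353.4, 215.6], 0.64)]
slot_far [609.9 119.8  40.7] [3.6 3.6] [([340.3, 181.1], 0.73), ([324.2, 196.5], 0.87)]
rack [476.9 348.1   8.7] [2.7 2.7] [([244.2, 251.4], 0.88), ([263.6, 285.1], 0.93)]
pad_blue [ 1342.5    76.2 -1207. ] [47.4 47.4] [([334.6, 114.9], 0.44), ([248.2, 287.5], 0.75)]
pad_orange [467.7 314.4   5.5] [2.9 2.9] [([259.7, 254.2], 0.6), ([281.0, 281.9], 0.84)]
presser [('top', [354.4, 205.2], 0.55)]
1.25
```

```bash
cat >> h.py <<'E'
def cloud(n,d,cm=None):
    m=camera_model(n);K=np.array(m["intrinsics"]);D=np.array(m["D"])
    v,u=np.mgrid[0:400,0:640]; p=np.stack([u,v],-1).reshape(-1,1,2).astype(float)
    q=cv2.undistortPoints(p,K,D)[:,0]; z=d.reshape(-1,1).astype(float)
    C=np.hstack([q*z,z]); R,t=(np.array(m["R"]),np.array(m["t"])) if cm is None else cm
    W=(C-t)@R; W[z[:,0]<=0]=np.nan
    return W.reshape(400,640,3)
E
python3 - <<'E'
from h import *
W=cloud("top",np.load("top0.npy"))
X,Y,Z=W[...,0],W[...,1],W[...,2]
print("table z",np.nanmedian(Z[300:330,300:340]), np.nanmedian(Z[100:150,400:420]))
def box(pts):
    r=cv2.minAreaRect((pts*1000).astype(np.float32)); return r
m=(X>.40)&(X<.56)&(Y>.26)&(Y<.44)
for lo,hi,n in [(.072,.1,"pads"),(.005,.02,"rackbase")]:
    mm=(m&(Z>lo)&(Z<hi)).astype(np.uint8)
    k,l,st,c=cv2.connectedComponentsWithStats(mm)
    for i in range(1,k):
        if st[i,4]>15: s=l==i; print(n,st[i,4],box(W[s][:,:2]),np.nanmedian(Z[s]),c[i])
m=(X>.45)&(X<.66)&(Y>-.11)&(Y<.2)
mm=(m&(Z>.006)&(Z<.02)); print("rig base",mm.sum(),box(W[mm][:,:2]))
mm=(m&(Z>.05)&(Y>.07)).astype(np.uint8)
k,l,st,c=cv2.connectedComponentsWithStats(mm)
for i in range(1,k):
    if st[i,4]>8: s=l==i; print("post",st[i,4],box(W[s][:,:2]),np.nanmedian(Z[s]),c[i])
mm=(m&(Z>.095)); print("knob",mm.sum(),np.nanmean(W[mm],0))
E
```

```text
table z 0.00046388760616393503 -0.0008907184646675225
pads 226 ((492.0021057128906, 381.814208984375), (9.224482536315918, 79.34870147705078), 73.5959243774414) 0.0878660979991043 [221.48672566 243.61061947]
pads 210 ((466.39776611328125, 317.2601318359375), (8.74507999420166, 78.84031677246094), 73.2745590209961) 0.08814437865140944 [253.79047619 253.2       ]
rackbase 252 ((495.6082763671875, 407.1897888183594), (20.993173599243164, 111.83637237548828), 74.26669311523438) 0.008784081905636648 [216.29761905 249.16269841]
rackbase 1051 ((480.8959045410156, 356.35223388671875), (62.004512786865234, 111.01954650878906), 73.70127868652344) 0.009025837008843822 [241.28924833 250.80114177]
rackbase 664 ((464.580810546875, 298.8255310058594), (37.42757034301758, 109.45051574707031), 73.69647216796875) 0.008830751045320228 [268.2063253  256.32831325]
rig base 3691 ((568.4877319335938, 55.245033264160156), (278.51263427734375, 169.3074951171875), 89.60211181640625)
post 47 ((614.134765625, 111.15660095214844), (13.678595542907715, 15.754777908325195), 4.44952392578125) 0.05693752700431363 [345.40425532 177.72340426]
post 37 ((611.2898559570312, 130.49188232421875), (8.999449729919434, 14.630936622619629), 87.89591217041016) 0.06230602841951459 [336.94594595 179.56756757]
post 102 ((567.2577514648438, 88.55833435058594), (47.951133728027344, 16.359575271606445), 7.81572151184082) 0.0524358028638415 [357.47058824 198.50980392]
post 47 ((515.6478881835938, 96.46405029296875), (13.051583290100098, 15.588884353637695), 9.16051959991455) 0.057446766436918574 [357.23404255 221.44680851]
post 37 ((512.8085327148438, 115.26385498046875), (13.479069709777832, 9.52577018737793), 8.166155815124512) 0.06282406552047631 [348.45945946 223.40540541]
knob 102 [ 0.60125282 -0.07981196  0.10520427]
```

apply_moves([
  [[-0.02, 0, -0.03], [0, -0.0925, 0]],
  [[-0.021, 0, -0.038], [0, 0, 0]],
  [[-0.021, 0, -0.038], [0, 0, 0]],
  [[-0.021, 0, -0.038], [0, 0, 0]],
  [[-0.021, 0, -0.038], [0, 0, 0]],
  [[-0.021, 0, -0.038], [0, 0, 0]],
  [[-0.021, 0, -0.038], [0, 0, 0]],
  [[-0.02, 0, -0.038], [0, 0, 0]],
  [[0, 0, 0], [0, 0, 0]],
], hand=120)

```text
time: 2.15
tool_pos: [0.4929, 0.3754, 0.222]
orientation: [[0.275, 0.001, -0.961], [0.961, 0.002, 0.275], [0.002, -1.0, 0.0]]
ft_force: [0.6, -0.6, 0.4]
grip_width: 0.0466
```

Run:
```python
from h import *
s=arm.state(); p,d=camera("wrist"); cv2.imwrite("pics/w1.png",p)
W=cloud("wrist",d,wristcm(s)); np.save("w1.npy",W)
print(s['time'],s['tool_pos'],s['orientation'],s['grip_width'],s['joint_pos'])
X,Y,Z=W[...,0],W[...,1],W[...,2]
m=(X>.40)&(X<.56)&(Y>.26)&(Y<.44)
mm=(m&(Z>.072)&(Z<.1)).astype(np.uint8)
k,l,st,c=cv2.connectedComponentsWithStats(mm)
for i in range(1,k):
    if st[i,4]>15:
        q=l==i; print(st[i],cv2.minAreaRect((W[q][:,:2]*1000).astype(np.float32)),np.nanmedian(Z[q]),np.nanpercentile(Z[q],95))
```

```text
2.15 [0.49290985 0.37536328 0.22201687] [[ 2.75183276e-01  5.77387014e-04 -9.61391612e-01]
 [ 9.61388948e-01  2.26408580e-03  2.75183874e-01]
 [ 2.33556069e-03 -9.99997270e-01  6.79450552e-05]] 0.04663693028757686 [-0.82395979  0.38528074  0.09620064  1.70220799 -0.04301581  1.05416518
  0.57842892]
[ 237  136   16   90 1017] ((466.4212341308594, 315.32196044921875), (8.388534545898438, 79.96898651123047), 73.70122528076172) 0.08717925276285912 0.08863614876495199
[317 144  10  89 798] ((491.69207763671875, 380.0106506347656), (7.988336086273193, 79.86474609375), 73.171142578125) 0.08743528578249021 0.08862953529816206
```

View pics/w1.png

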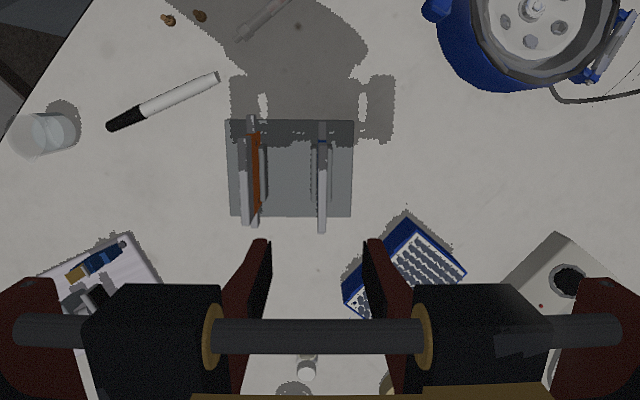

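The wrist view shows the blue pad's top edge as a sliver from (322,120) to (322,232) and the orange pad at column 250. The blue pad is centred almost between the fingers.

apply_moves([
  [[0.0045, 0.04, 0.0025], [0, 0.011, 0]],
  [[0, 0.04, 0], [0, 0, 0]],
  [[0, 0.04, 0], [0, 0, 0]],
  [[0, 0.025, 0], [0, 0, 0]],
  [[0, 0.014, 0], [0, 0, 0]],
  [[0, 0, 0], [0, 0, 0]],
], hand=120)

```text
time: 2.8
tool_pos: [0.4858, 0.3932, 0.0604]
orientation: [[0.276, 0.0, -0.961], [0.961, 0.013, 0.276], [0.012, -1.0, 0.003]]
ft_force: [-0.9, -1.1, -0.2]
grip_width: 0.0463
```

apply_moves([
  [[0, 0, 0], [0, 0, 0]],
])

```text
time: 2.9
tool_pos: [0.4857, 0.3942, 0.061]
orientation: [[0.275, 0.001, -0.961], [0.961, 0.013, 0.275], [0.013, -1.0, 0.003]]
ft_force: [0.5, 0.6, 0.9]
grip_width: 0.0463
```

Run:
```python
from h import *
s=arm.state(); p,d=camera("wrist"); cv2.imwrite("pics/w2.png",p)
print(s['time'],s['tool_pos'],s['orientation'],s['qd'],s['ft_force'])
W=cloud("wrist",d,wristcm(s)); np.save("w2.npy",W)
X,Y,Z=W[...,0],W[...,1],W[...,2]
m=(X>.40)&(X<.56)&(Y>.26)&(Y<.44)
mm=(m&(Z>.072)&(Z<.1)).astype(np.uint8)
k,l,st,c=cv2.connectedComponentsWithStats(mm)
for i in range(1,k):
    if st[i,4]>15:
        q=l==i; print(st[i],cv2.minAreaRect((W[q][:,:2]*1000).astype(np.float32)),np.nanmedian(Z[q]),np.nanpercentile(Z[q],95))
```

```text
2.9 [0.48567558 0.39419752 0.06098549] [[ 2.75257493e-01  6.84577951e-04 -9.61370295e-01]
 [ 9.61281400e-01  1.34213531e-02  2.75241598e-01]
 [ 1.30913145e-02 -9.99909695e-01  3.03625596e-03]] [-0.00798441  0.00346006 -0.00319296  0.00028766 -0.00290032  0.00036217
 -0.00123058] [0.53996537 0.60601295 0.92812408]
[ 117  196   45   88 2840] ((449.36517333984375, 320.32891845703125), (9.48193073272705, 44.58139419555664), 73.92284393310547) 0.08609135847575719 0.08828760939126386
[ 283  210   20  109 2083] ((479.38690185546875, 383.9102783203125), (8.048186302185059, 54.52721405029297), 73.4222412109375) 0.0872471759879115 0.08836924484041737
[ 233  246   38   72 1064] ((476.1827392578125, 370.57318115234375), (23.915420532226562, 9.733013153076172), 11.36705207824707) 0.0884304187769 0.09898405318211065
[ 364  246   38   72 1068] ((489.79656982421875, 417.5958557128906), (9.25503158569336, 23.490638732910156), 48.23311233520508) 0.08798567038586587 0.09894685124956831
[286 354  17  21 337] ((523.7568359375, 370.9571533203125), (7.895147800445557, 13.117141723632812), 72.8765640258789) 0.08741475160819888 0.08836357379448671
```

View pics/w2.png

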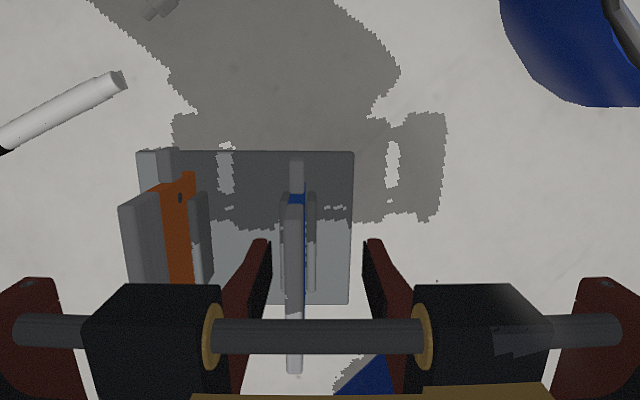

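The pad sliver sits at column 295, about 12 mm to the jaw's -x side of the centre (317), because the tool drifted while descending. I'll correct it in place.

apply_moves([
  [[-0.0117, 0.002, -0.0097], [-0.003, 0.011, 0.013]],
])

```text
time: 3.05
tool_pos: [0.4916, 0.3827, 0.0606]
orientation: [[0.283, 0.001, -0.959], [0.959, 0.003, 0.283], [0.003, -1.0, -0.0]]
ft_force: [-0.1, -0.3, 0.1]
grip_width: 0.046
```

```bash
cat >> h.py <<'E'
def st():
    s=arm.state(); R=s['orientation']
    print('t %.2f'%s['time'],'pos',np.round(s['tool_pos']*1000,1),'yaw %.2f'%np.degrees(np.arctan2(R[1,0],R[0,0])),'xz %.4f zz %.4f'%(R[2,0],R[2,2]),'F',np.round(s['ft_force'],1),'w %.4f'%s['grip_width'],'qd %.3f'%np.abs(s['qd']).max())
    return s
E
python3 - <<'E'
from h import *
st(); camera("wrist"); st()
camera("wrist"); st()
E
```

```text
t 3.05 pos [491.6 382.7  60.6] yaw 73.54 xz 0.0033 zz -0.0005 F [-0.1 -0.3  0.1] w 0.0460 qd 0.125
t 3.10 pos [493.8 378.4  60.2] yaw 73.27 xz -0.0000 zz -0.0023 F [ 0.6 -2.1  0.2] w 0.0465 qd 0.025
t 3.15 pos [493.8 378.5  60.2] yaw 73.23 xz 0.0004 zz -0.0022 F [ 0.6 -0.2 -0.2] w 0.0465 qd 0.014
```

apply_moves([
  [[0.001, 0.002, 0.0025], [0, 0, 0]],
])

```text
time: 3.25
tool_pos: [0.4929, 0.3796, 0.0591]
orientation: [[0.29, 0.004, -0.957], [0.957, 0.0, 0.29], [0.002, -1.0, -0.004]]
ft_force: [0.5, 0.2, 0.0]
grip_width: 0.0464
```

Run:
```python
from h import *
camera("wrist"); st()
```

```text
t 3.30 pos [492.2 379.9  58.6] yaw 73.16 xz 0.0012 zz -0.0030 F [-0.2 -0.9 -0.1] w 0.0461 qd 0.012
```

apply_moves([
  [[0, 0, 0], [0, 0, 0]],
  [[0, 0, 0], [0, 0, 0]],
  [[0, 0, 0], [0, 0, 0]],
  [[0, 0, 0], [0, 0, 0]],
], hand=255, squeeze=45)

```text
time: 3.7
tool_pos: [0.492, 0.3807, 0.0592]
orientation: [[0.289, 0.004, -0.957], [0.957, 0.001, 0.289], [0.002, -1.0, -0.003]]
ft_force: [-0.2, 0.4, -0.2]
grip_width: 0.0177
```

Run:
```python
from h import *
st();camera("wrist"); st()
```

```text
t 3.70 pos [492.  380.7  59.2] yaw 73.19 xz 0.0023 zz -0.0031 F [-0.2  0.4 -0.2] w 0.0177 qd 0.002
t 3.75 pos [492.  380.7  59.2] yaw 73.19 xz 0.0023 zz -0.0030 F [ 0.4 -0.2  0.3] w 0.0139 qd 0.002
```

Run:
```python
from h import *
for i in range(4): camera("wrist"); s=st()
```

```text
t 3.80 pos [492.  380.6  59.2] yaw 73.19 xz 0.0022 zz -0.0031 F [ 0.3 -0.  -0.8] w 0.0099 qd 0.001
t 3.85 pos [492.  380.6  59.1] yaw 73.19 xz 0.0022 zz -0.0030 F [-0.3  0.4  0.4] w 0.0078 qd 0.002
t 3.90 pos [492.  380.6  59.1] yaw 73.18 xz 0.0022 zz -0.0030 F [-0.6 -0.4 -0.5] w 0.0080 qd 0.003
t 3.95 pos [492.  380.6  59.1] yaw 73.18 xz 0.0022 zz -0.0030 F [ 0.  -0.3  0.4] w 0.0077 qd 0.001
```

apply_moves([
  [[0, -0.015, 0], [0, 0, 0]],
  [[0, -0.02, 0], [0, 0, 0]],
  [[0, -0.03, 0], [0, 0, 0]],
  [[0, -0.04, 0], [0, 0, 0]],
  [[0, -0.04, 0], [0, 0, 0]],
])

```text
time: 4.45
tool_pos: [0.488, 0.3781, 0.2056]
orientation: [[0.288, -0.006, -0.957], [0.957, -0.007, 0.288], [-0.008, -1.0, 0.003]]
ft_force: [0.1, 0.6, -1.0]
grip_width: 0.0076
```

Run:
```python
from h import *
st();p,d=camera("scene");cv2.imwrite("pics/s3.png",p);st()
W=cloud("top",np.load("top0.npy"))
X,Y,Z=W[...,0],W[...,1],W[...,2]
m=(X>.45)&(X<.68)&(Y>-.11)&(Y<.22)&(Z>.0085)&(Z<.016)
mm=m.astype(np.uint8);k,l,s_,c=cv2.connectedComponentsWithStats(mm)
i=1+np.argmax(s_[1:,4]);q=l==i
print(s_[i],cv2.minAreaRect((W[q][:,:2]*1000).astype(np.float32)),np.median(Z[q]))
```

```text
t 4.45 pos [488.  378.1 205.6] yaw 73.23 xz -0.0084 zz 0.0034 F [ 0.1  0.6 -1. ] w 0.0076 qd 0.826
t 4.50 pos [491.1 380.5 213.4] yaw 73.21 xz 0.0012 zz -0.0019 F [2.6 0.8 2.9] w 0.0080 qd 0.164
[ 324  161  110   74 3555] ((575.760986328125, 36.92073059082031), (124.07746887207031, 230.10118103027344), 8.737894058227539) 0.012524530076891733
```

View pics/s3.png

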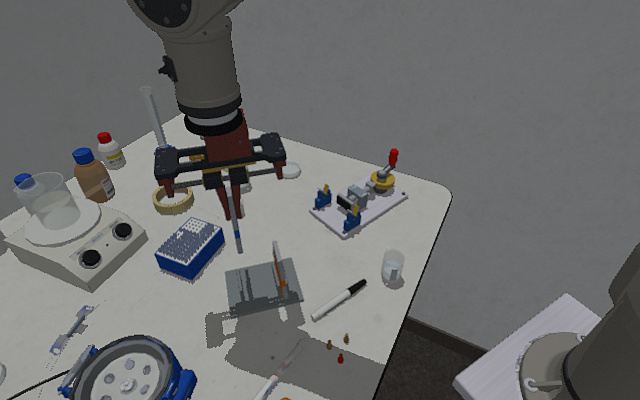

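The scene picture shows the blue pad held upright between the fingers at (238,235), clear of the rack. The orange pad is still in the rack at (279,268). Next I'll carry it to a viewing point short of the bracket.

apply_moves([
  [[-0.034, 0, -0.023], [0, -0.09, 0]],
  [[-0.036, 0, -0.02], [0, -0.09, 0]],
  [[-0.038, 0, -0.017], [0, -0.09, 0]],
  [[-0.039, 0, -0.013], [0, -0.09, 0]],
  [[-0.04, 0, -0.01], [0, -0.085, 0]],
])

```text
time: 5.0
tool_pos: [0.5548, 0.1876, 0.2212]
orientation: [[-0.181, 0.01, -0.983], [0.983, 0.01, -0.181], [0.008, -1.0, -0.011]]
ft_force: [0.9, 0.4, -1.1]
grip_width: 0.0075
```

Run:
```python
from h import *
st();camera("wrist");camera("wrist");s=st();p,d=camera("wrist");cv2.imwrite("pics/w4.png",p);st()
W=cloud("wrist",d,wristcm(s));np.save("w4.npy",W)
X,Y,Z=W[...,0],W[...,1],W[...,2]
m=(X>.45)&(X<.68)&(Y>-.11)&(Y<.22)&(Z>.0085)&(Z<.016)
mm=m.astype(np.uint8);k,l,s_,c=cv2.connectedComponentsWithStats(mm)
for i in range(1,k):
    if s_[i,4]>100:
        q=l==i;print(s_[i],cv2.minAreaRect((W[q][:,:2]*1000).astype(np.float32)),np.median(Z[q]))
```

```text
t 5.00 pos [554.8 187.6 221.2] yaw 100.46 xz 0.0084 zz -0.0114 F [ 0.9  0.4 -1.1] w 0.0075 qd 1.614
t 5.10 pos [557.1 180.9 221.3] yaw 99.74 xz 0.0045 zz -0.0119 F [-0.   0.1 -0.6] w 0.0080 qd 0.139
t 5.15 pos [555.9 184.9 221.2] yaw 99.82 xz 0.0070 zz -0.0115 F [-0.5  0.8 -1.6] w 0.0077 qd 0.063
[   76   110   211   113 14848] ((575.0960083007812, 33.99354553222656), (124.68670654296875, 229.20579528808594), 8.703686714172363) 0.011592072735059099
```

View pics/w4.png

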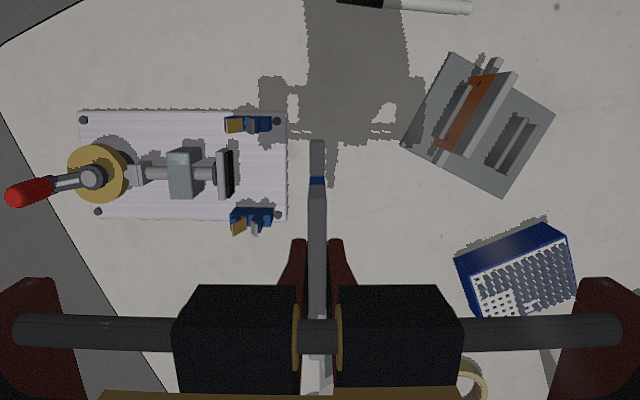

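The wrist picture shows the whole rig, with its base spanning columns 78–287 and rows 110–220. The blue posts are at (247,124) and (250,222), the knob at (28,190), and the held pad at column 317. The arm was still swinging, so I'll measure again.

```bash
cat >> h.py <<'E'
def rig(n,d,cm=None):
    W=cloud(n,d,cm);X,Y,Z=W[...,0],W[...,1],W[...,2]
    m=(X>.45)&(X<.68)&(Y>-.11)&(Y<.22)&(Z>.0085)&(Z<.016)
    k,l,s_,c=cv2.connectedComponentsWithStats(m.astype(np.uint8))
    i=1+np.argmax(s_[1:,4]); q=l==i
    return W,cv2.minAreaRect((W[q][:,:2]*1000).astype(np.float32)),s_[i,4]
E
python3 - <<'E'
from h import *
for i in range(3):camera("wrist")
for j in range(3):
    s=st();p,d=camera("wrist")
    W,r,n=rig("wrist",d,wristcm(s));print(n,r)
np.save("w5.npy",W);st()
# pad top edge in tool frame
T=(W-s['tool_pos'])@s['orientation']
m=(abs(T[...,0])<.02)&(T[...,1]>-.034)&(T[...,1]<-.02)&(T[...,2]>-.08)&(T[...,2]<.08)
q=T[m];print(m.sum(),np.percentile(q,[1,5,50,95,99],axis=0)*1000)
E
```

```text
t 5.30 pos [554.3 190.6 220.6] yaw 100.27 xz 0.0090 zz -0.0108 F [-0.3  1.  -1.3] w 0.0079 qd 0.015
14818 ((574.8005981445312, 33.634239196777344), (124.69405364990234, 229.76431274414062), 8.424023628234863)
t 5.35 pos [554.2 191.  220.5] yaw 100.33 xz 0.0090 zz -0.0107 F [ 0.3  0.7 -1.2] w 0.0079 qd 0.008
14838 ((574.7835083007812, 33.713401794433594), (124.5903091430664, 230.2346954345703), 8.427896499633789)
t 5.40 pos [554.1 191.  220.3] yaw 100.35 xz 0.0088 zz -0.0105 F [-0.2  1.  -2.1] w 0.0078 qd 0.004
14836 ((574.62353515625, 33.946197509765625), (124.1384048461914, 229.8690948486328), 8.564597129821777)
t 5.45 pos [554.2 190.9 220.3] yaw 100.35 xz 0.0087 zz -0.0105 F [-0.4  0.5 -1.5] w 0.0077 qd 0.005
3009 [[-12.73944403 -33.49091653 -37.66240678]
 [ -9.03159173 -31.47088925 -13.7369638 ]
 [ -0.72274534 -28.27811552  11.86846263]
 [  7.92245449 -23.01643268  38.87132636]
 [ 11.59679538 -20.55718526  40.18087311]]
```

Run:
```python
from h import *
s=arm.state();W=np.load("w5.npy")
T=(W-s['tool_pos'])@s['orientation']*1000
for a,b in [(16,40),(-45,-15)]:
    m=(abs(T[...,0])<12)&(abs(T[...,1]+28.9)<2.5)&(T[...,2]>a)&(T[...,2]<b)
    q=T[m];print(m.sum(),cv2.minAreaRect(q[:,[0,2]].astype(np.float32)),np.median(q,0), np.percentile(q[:,0],[2,98]),q[:,2].min(),q[:,2].max())
# ear region
m=(abs(T[...,0])<12)&(T[...,1]>8)&(T[...,1]<20)&(abs(T[...,2])<70)
q=T[m];print(m.sum(),np.percentile(q,[1,50,99],axis=0))
```

```text
1072 ((-0.4254798889160156, 27.981891632080078), (23.97477149963379, 7.9177727699279785), 89.5660629272461) [ -0.63177322 -28.45893051  28.69254054] [-4.36180625  3.42728722] 16.0116012789283 39.97736009571705
106 ((-0.35802149772644043, -27.126407623291016), (7.728178977966309, 24.153446197509766), 0.3769955635070801) [ -0.19623675 -28.12446577 -36.73924005] [-3.99277129  3.39154023] -39.18663806503701 -15.027682833221784
609 [[-4.37359194  8.75500111 39.456224  ]
 [-0.73583289 13.43419844 49.12555653]
 [ 3.40482153 17.69533708 58.32120372]]
```

apply_moves([
  [[-0.02, 0.02, 0.001], [0.0105, 0.031, 0.0087]],
  [[-0.02, 0.02, 0.001], [0, 0, 0]],
  [[-0.02, 0.02, 0.001], [0, 0, 0]],
  [[-0.015, 0.02, 0.001], [0, 0, 0]],
])

```text
time: 5.85
tool_pos: [0.5628, 0.1169, 0.1363]
orientation: [[-0.152, 0.002, -0.988], [0.988, 0.0, -0.152], [0.0, -1.0, -0.002]]
ft_force: [0.0, -0.7, -1.5]
grip_width: 0.0073
```

Run:
```python
from h import *
st()
for i in range(6):camera("wrist")
s=st();p,d=camera("wrist");cv2.imwrite("pics/w6.png",p);W,r,n=rig("wrist",d,wristcm(s));print(n,r);np.save("w6.npy",W)
```

```text
t 5.85 pos [562.8 116.9 136.3] yaw 98.75 xz 0.0000 zz -0.0022 F [ 0.  -0.7 -1.5] w 0.0073 qd 0.461
t 6.15 pos [563.9 120.6 139.2] yaw 98.91 xz 0.0022 zz -0.0051 F [ 0.4 -0.  -1.4] w 0.0076 qd 0.009
21352 ((575.05908203125, 34.07316589355469), (124.23518371582031, 229.10308837890625), 8.549638748168945)
```

View pics/w6.png

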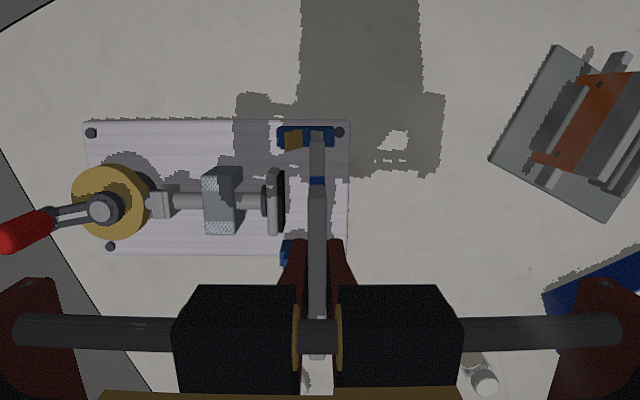

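The picture shows the held pad at column 317, level with the far blue post (307,135) and its brass clip (293,140). The presser is retracted at (278,205). The rig pose repeats to within about 0.5 mm, so I'll align above the slots.

apply_moves([
  [[-0.0102, 0.018, 0.0018], [0.005, 0.006, 0.002]],
])

```text
time: 6.3
tool_pos: [0.5661, 0.1136, 0.1242]
orientation: [[-0.153, 0.006, -0.988], [0.988, 0.003, -0.153], [0.002, -1.0, -0.007]]
ft_force: [0.3, -0.5, -1.3]
grip_width: 0.0079
```

Run:
```python
from h import *
st()
for i in range(5):camera("wrist")
s=st();p,d=camera("wrist");cv2.imwrite("pics/w7.png",p);W,r,n=rig("wrist",d,wristcm(s));print(n,r);np.save("w7.npy",W)
c=np.array([575.1,34.1]);a=np.radians(8.55);ex=np.array([np.cos(a),np.sin(a)]);ey=np.array([-ex[1],ex[0]])
P=W*1000;Q=P[...,:2]-c;RX=Q@ex;RY=Q@ey;Z=P[...,2]
for side in (-50,50):
    m=(abs(RX-side)<9)&(abs(RY-78)<25)&(Z>30)
    for z0 in range(36,120,4):
        k=m&(Z>=z0)&(Z<z0+4)
        if k.sum()>5: print(side,z0,k.sum(),np.round(np.percentile(RY[k],[2,25,50,75,98]),1))
```

```text
t 6.30 pos [566.1 113.6 124.2] yaw 98.77 xz 0.0024 zz -0.0069 F [ 0.3 -0.5 -1.3] w 0.0079 qd 0.339
t 6.55 pos [564.2 111.4 122.3] yaw 98.63 xz 0.0008 zz -0.0017 F [ 0.7  0.3 -1.3] w 0.0081 qd 0.004
17815 ((573.8584594726562, 33.91651153564453), (122.25616455078125, 229.50555419921875), 8.44876480102539)
-50 36 264 [55.8 71.4 93.3 96.6 99.5]
-50 40 117 [56.6 66.6 83.2 95.1 98.5]
-50 44 7 [69.5 69.8 70.1 85.9 91.1]
-50 48 44 [59.6 66.1 74.3 83.2 89.8]
-50 52 173 [59.6 61.  62.3 63.8 73.7]
-50 56 127 [70.2 71.1 82.2 85.1 91.5]
-50 60 150 [68.2 69.4 83.4 84.6 86. ]
-50 64 237 [64.6 67.5 86.4 87.7 90.3]
-50 68 75 [64.6 65.9 66.5 88.6 89.8]
-50 92 10 [75.  76.1 77.4 78.6 79.7]
-50 96 7 [73.9 75.5 77.6 79.5 80.8]
-50 100 11 [74.1 75.3 77.1 79.5 81.2]
-50 104 117 [73.5 74.6 77.6 80.3 81.3]
-50 108 408 [73.6 75.6 77.1 79.2 80.7]
```

View pics/w7.png

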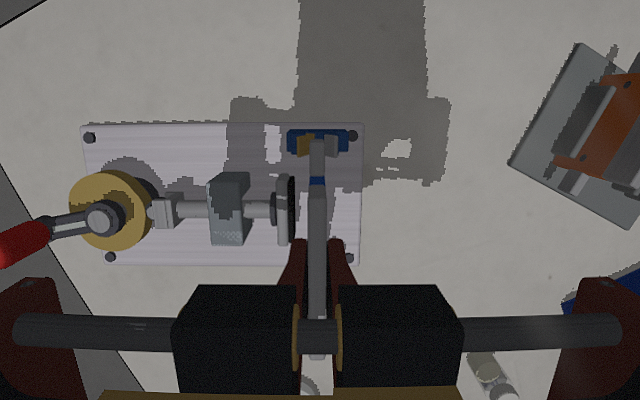

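The far ear (317,145) hangs over the slot mouth, between the brass clip (303,145) and the lip (330,145). The wrist depth puts the near ear at rig y≈77.3 and the mouth at 66–88. I'll lower it.

apply_moves([
  [[-0.001, 0.022, 0.0006], [0.001, 0.001, 0]],
])

```text
time: 6.7
tool_pos: [0.5667, 0.1117, 0.1034]
orientation: [[-0.15, 0.007, -0.989], [0.989, 0.003, -0.15], [0.002, -1.0, -0.008]]
ft_force: [0.3, -0.7, -0.7]
grip_width: 0.0076
```

Run:
```python
from h import *
for i in range(5):camera("wrist")
s=st()
```

```text
t 6.95 pos [564.3 110.6 101.2] yaw 98.59 xz 0.0010 zz -0.0016 F [-0.1 -0.5 -1.7] w 0.0076 qd 0.007
```

apply_moves([
  [[0, 0.016, 0.0005], [0.001, 0.001, 0]],
])

```text
time: 7.05
tool_pos: [0.5661, 0.1113, 0.0877]
orientation: [[-0.148, 0.006, -0.989], [0.989, 0.003, -0.148], [0.002, -1.0, -0.006]]
ft_force: [1.0, 1.0, -0.6]
grip_width: 0.0075
```

Run:
```python
from h import *
for i in range(4):camera("wrist")
s=st();p,d=camera("wrist");cv2.imwrite("pics/w8.png",p)
p,d=camera("scene");cv2.imwrite("pics/s8.png",cv2.resize(p[120:280,260:440],(720,640))[:600])
```

```text
t 7.25 pos [564.  110.7  85.8] yaw 98.54 xz 0.0011 zz -0.0009 F [ 0.6 -0.5 -0.9] w 0.0075 qd 0.008
```

View pics/w8.png

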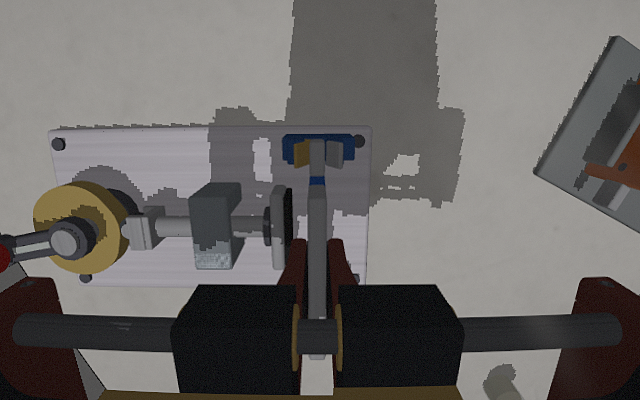

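View pics/s8.png

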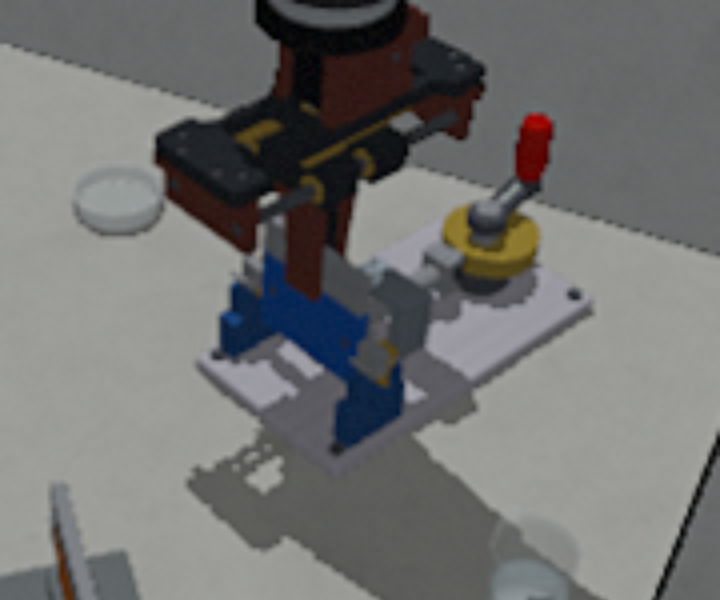

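Both ears are inside the mouths, between lip and clip: the far ear at (317,152) in the wrist view, the near ear at (380,350) in the enlarged scene view. Contact force is still about zero, so I'll press down in small steps.

apply_moves([
  [[0, 0.006, 0], [0.001, 0, 0]],
])

```text
time: 7.45
tool_pos: [0.5654, 0.1114, 0.0813]
orientation: [[-0.148, 0.003, -0.989], [0.989, 0.003, -0.148], [0.002, -1.0, -0.003]]
ft_force: [-1.8, 3.8, 2.5]
grip_width: 0.0079
```

Run:
```python
from h import *
for i in range(3):camera("wrist");s=st()
```

```text
t 7.50 pos [565.2 111.7  80.3] yaw 98.56 xz 0.0023 zz -0.0030 F [ 2.  -0.3  1.2] w 0.0079 qd 0.008
t 7.55 pos [565.2 111.7  80.4] yaw 98.57 xz 0.0021 zz -0.0027 F [ 1.3  2.2 -1.2] w 0.0078 qd 0.004
t 7.60 pos [565.2 111.7  80.4] yaw 98.57 xz 0.0021 zz -0.0027 F [ 2.   2.6 -1.6] w 0.0078 qd 0.003
```

apply_moves([
  [[0, 0.006, 0], [0, 0, 0]],
])

```text
time: 7.7
tool_pos: [0.5661, 0.1119, 0.0754]
orientation: [[-0.149, 0.004, -0.989], [0.989, 0.003, -0.149], [0.002, -1.0, -0.005]]
ft_force: [0.3, -0.7, 4.5]
grip_width: 0.0076
```

Run:
```python
from h import *
for i in range(3):camera("wrist");s=st()
```

```text
t 7.75 pos [565.9 111.9  74.3] yaw 98.58 xz 0.0021 zz -0.0041 F [2.2 0.8 1. ] w 0.0075 qd 0.003
t 7.80 pos [565.9 111.8  74.3] yaw 98.57 xz 0.0021 zz -0.0040 F [ 3.3  1.4 -2.1] w 0.0080 qd 0.004
t 7.85 pos [565.8 111.8  74.3] yaw 98.57 xz 0.0021 zz -0.0039 F [ 2.7  1.8 -3.2] w 0.0078 qd 0.002
```

apply_moves([
  [[0, 0.005, 0.0015], [0.003, 0, 0]],
])

```text
time: 7.95
tool_pos: [0.5652, 0.1118, 0.0699]
orientation: [[-0.149, 0.002, -0.989], [0.989, 0.003, -0.149], [0.002, -1.0, -0.003]]
ft_force: [0.4, 1.3, 3.9]
grip_width: 0.0077
```

Run:
```python
from h import *
for i in range(3):camera("wrist");s=st()
p,d=camera("wrist");W=cloud("wrist",d,wristcm(s))
T=(W-s['tool_pos'])@s['orientation']*1000
m=(abs(T[...,0])<12)&(abs(T[...,1]+28.9)<8)&(T[...,2]>16)&(T[...,2]<40)
print("pad top rel TCP",np.percentile(T[m],[5,50,95],axis=0))
cv2.imwrite("pics/w9.png",p)
```

```text
t 8.00 pos [564.8 111.7  69.1] yaw 98.57 xz 0.0022 zz -0.0018 F [2.  1.6 1. ] w 0.0082 qd 0.009
t 8.05 pos [564.8 111.7  69.1] yaw 98.57 xz 0.0021 zz -0.0017 F [ 3.2  0.9 -1.5] w 0.0077 qd 0.001
t 8.10 pos [564.8 111.7  69.1] yaw 98.58 xz 0.0021 zz -0.0018 F [ 3.4  2.1 -0.8] w 0.0078 qd 0.003
pad top rel TCP [[ -4.12120497 -29.41235267  17.23299503]
 [ -0.72906818 -28.32528511  28.9730929 ]
 [  2.98854221 -26.90657257  39.42446106]]
```

apply_moves([
  [[0, 0.003, 0.0005], [0.001, 0, 0]],
])

```text
time: 8.25
tool_pos: [0.5649, 0.1117, 0.0689]
orientation: [[-0.149, 0.001, -0.989], [0.989, 0.003, -0.149], [0.003, -1.0, -0.001]]
ft_force: [-14.6, -2.5, 53.1]
grip_width: 0.0079
```

Run:
```python
from h import *
for i in range(3):camera("wrist");s=st()
```

```text
t 8.30 pos [564.8 111.7  69. ] yaw 98.55 xz 0.0026 zz -0.0013 F [-7.  -0.7 25.7] w 0.0077 qd 0.011
t 8.35 pos [564.8 111.7  69. ] yaw 98.55 xz 0.0026 zz -0.0017 F [-6.  -0.9 26.4] w 0.0077 qd 0.008
t 8.40 pos [564.8 111.7  68.9] yaw 98.55 xz 0.0027 zz -0.0018 F [-6.1 -0.6 26.7] w 0.0075 qd 0.005
```

Force rose to 26 N with no further travel (TCP 69.0 mm, so pad underside at about 18 mm): the ears are on the slot floors. I'll take the load off, release and look.

apply_moves([
  [[0, 0, 0], [0, 0, 0]],
])

```text
time: 8.5
tool_pos: [0.5645, 0.1116, 0.0695]
orientation: [[-0.149, 0.001, -0.989], [0.989, 0.003, -0.149], [0.003, -1.0, -0.002]]
ft_force: [2.0, 0.9, -5.0]
grip_width: 0.0081
```

apply_moves([
  [[0, 0, 0], [0, 0, 0]],
  [[0, 0, 0], [0, 0, 0]],
  [[0, 0, 0], [0, 0, 0]],
], hand=130)

```text
time: 8.8
tool_pos: [0.5619, 0.1101, 0.0682]
orientation: [[-0.148, -0.004, -0.989], [0.989, 0.001, -0.148], [0.001, -1.0, 0.004]]
ft_force: [-0.8, 0.0, -0.8]
grip_width: 0.0285
```

Run:
```python
from h import *
s=st();p,d=camera("wrist");cv2.imwrite("pics/w10.png",p);W=cloud("wrist",d,wristcm(s))*1000
a=np.radians(8.55);ex=np.array([np.cos(a),np.sin(a)]);ey=np.array([-ex[1],ex[0]])
Q=W[...,:2]-np.array([575.1,34.3]);RX=Q@ex;RY=Q@ey;Z=W[...,2]
m=(abs(RX)<42)&(abs(RY-78)<9)&(Z>88)&(Z<110)
for x0 in range(-40,40,10):
    k=m&(RX>=x0)&(RX<x0+10)
    if k.sum()>8: print(x0,k.sum(),"z",np.median(Z[k]).round(1),"y",np.percentile(RY[k],[2,50,98]).round(1))
for a0,b0 in((-60,-42),(42,60)):
    m=(RX>a0)&(RX<b0)&(RY>72)&(RY<83)&(Z>45)&(Z<75)
    if m.sum()>4: print("ear",m.sum(),np.percentile(Z[m],[5,50,95]).round(1),np.percentile(RY[m],[2,50,98]).round(1))
```

```text
t 8.80 pos [561.9 110.1  68.2] yaw 98.50 xz 0.0013 zz 0.0039 F [-0.8  0.  -0.8] w 0.0285 qd 0.009
-40 545 z 97.7 y [73.7 77.4 81.4]
-30 438 z 97.9 y [73.6 77.4 81.5]
-20 413 z 97.9 y [73.6 77.4 81.2]
-10 367 z 97.9 y [74.  77.8 81.3]
0 360 z 97.9 y [73.9 77.6 81.4]
10 110 z 97.7 y [73.9 77.6 81.5]
30 195 z 97.8 y [73.7 77.5 81.2]
ear 645 [49.3 55.9 58.9] [72.4 77.6 82.6]
ear 8 [46.7 50.2 51.1] [72.3 72.4 72.4]
```

View pics/w10.png

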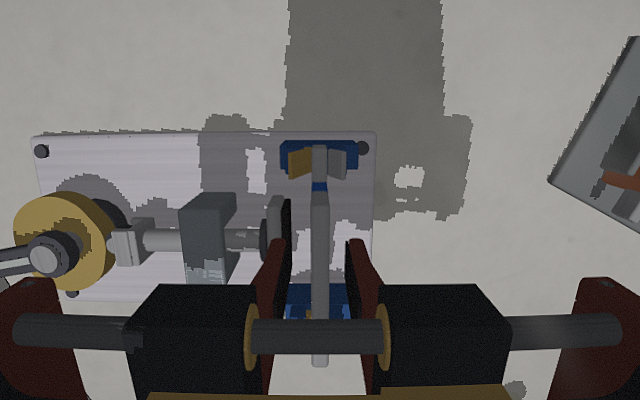

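The picture shows the pad at column 319 free between the opened fingers, its far ear down in the slot at (319,160). Pad top height reads 97.7–97.9 mm along its whole width, against 98 mm expected, so it is seated level. Now I'll lift off and go to the knob.

apply_moves([
  [[0, -0.015, 0], [0, 0, 0]],
  [[0, -0.03, 0], [0, 0, 0]],
  [[0, -0.035, 0], [0, 0, 0]],
  [[-0.02, -0.01, -0.001], [0, 0, 0]],
  [[-0.04, 0, -0.002], [0, 0, 0]],
  [[-0.04, 0, -0.002], [0, 0, 0]],
  [[-0.04, 0, -0.002], [0, 0, 0]],
  [[-0.035, 0, -0.002], [0, 0, 0]],
], hand=120)

```text
time: 9.65
tool_pos: [0.5954, -0.0606, 0.1581]
orientation: [[-0.161, -0.013, -0.987], [0.987, 0.001, -0.161], [0.003, -1.0, 0.013]]
ft_force: [0.8, 0.1, -0.5]
grip_width: 0.0463
```

Run:
```python
from h import *
st()
for i in range(5):camera("wrist")
s=st();p,d=camera("wrist");cv2.imwrite("pics/w11.png",p);W=cloud("wrist",d,wristcm(s))*1000;np.save("w11.npy",W)
X,Y,Z=W[...,0],W[...,1],W[...,2]
m=(X>540)&(X<660)&(Y<0)&(Y>-120)&(Z>102)&(Z<110)
print(m.sum(),np.median(W[m],0),cv2.minEnclosingCircle(W[m][:,:2].astype(np.float32)))
m=(X>540)&(X<660)&(Y<0)&(Y>-120)&(Z>66)&(Z<110)
print(m.sum(),np.median(W[m],0),cv2.minEnclosingCircle(W[m][:,:2].astype(np.float32)))
for t in("knob","shaft"):
    r=pinpoint("wrist",t)
    if r: print(t,r[0]["at"],r[0]["conf"],onz(ray("wrist",r[0]["at"],wristcm(s)),.086)*1000)
p,d=camera("scene");cv2.imwrite("pics/s11.png",cv2.resize(p[100:280,260:460],(666,600)))
```

```text
t 9.65 pos [595.4 -60.6 158.1] yaw 99.24 xz 0.0026 zz 0.0126 F [ 0.8  0.1 -0.5] w 0.0463 qd 0.645
t 9.90 pos [595.1 -57.6 157.8] yaw 99.28 xz 0.0038 zz 0.0130 F [ 1.1  0.5 -0.1] w 0.0469 qd 0.021
693 [600.90444839 -84.34374302 106.15037232] ((602.2320556640625, -84.68246459960938), 10.49109935760498)
1450 [595.00349756 -81.26241536 101.29109981] ((593.6451416015625, -61.69769287109375), 35.693138122558594)
knob [276.4, 214.1] 0.72 [597.86809641 -86.5377637   86.        ]
shaft [348.0, 206.7] 0.96 [584.26576633 -37.18928701  86.        ]
```

View pics/w11.png

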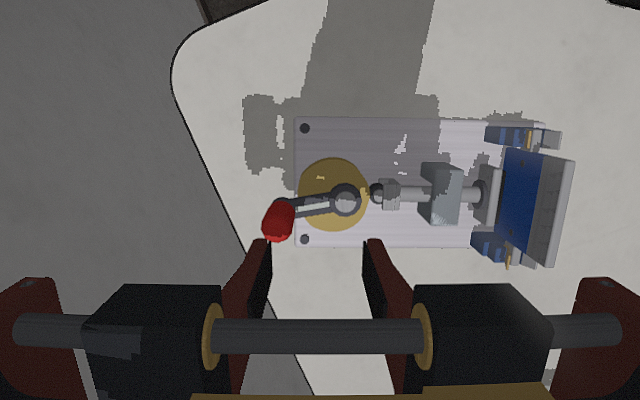

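View pics/s11.png

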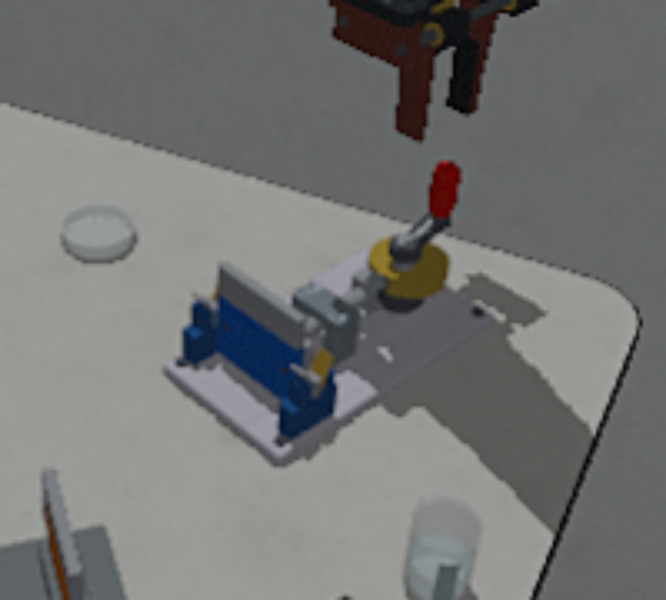

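The knob is at (278,220) in the wrist picture, with its top centre measured at (602,-84) mm. The shaft is at (346,200), about (585,-37) mm. The scene view shows the pad standing level in the bracket.

apply_moves([
  [[-0.027, 0.015, -0.0026], [-0.013, 0, 0.004]],
])

```text
time: 10.2
tool_pos: [0.6039, -0.0777, 0.1445]
orientation: [[-0.171, 0.004, -0.985], [0.985, 0.002, -0.171], [0.002, -1.0, -0.005]]
ft_force: [0.1, 0.4, 0.6]
grip_width: 0.0468
```

Run:
```python
from h import *
for i in range(4):camera("wrist")
s=st()
```

```text
t 10.40 pos [601.7 -82.3 142.8] yaw 99.40 xz 0.0001 zz 0.0004 F [-0.1 -0.2  0. ] w 0.0466 qd 0.016
```

apply_moves([
  [[-0.002, 0.03, 0], [0, 0, 0]],
])

```text
time: 10.5
tool_pos: [0.6055, -0.0828, 0.1165]
orientation: [[-0.165, 0.008, -0.986], [0.986, 0.001, -0.165], [-0.001, -1.0, -0.008]]
ft_force: [0.1, 0.6, -0.2]
grip_width: 0.0462
```

Run:
```python
from h import *
for i in range(4):camera("wrist")
s=st()
```

```text
t 10.70 pos [601.8 -83.1 113.1] yaw 99.47 xz 0.0008 zz 0.0013 F [0.8 0.7 0.3] w 0.0463 qd 0.021
```

apply_moves([
  [[0, 0.038, 0], [0, 0, 0]],
])

```text
time: 10.8
tool_pos: [0.6068, -0.083, 0.0804]
orientation: [[-0.165, 0.01, -0.986], [0.986, 0.0, -0.165], [-0.001, -1.0, -0.01]]
ft_force: [0.3, -0.2, -0.2]
grip_width: 0.0462
```

Run:
```python
from h import *
for i in range(4):camera("wrist")
s=st();p,d=camera("wrist");cv2.imwrite("pics/w12.png",p)
```

```text
t 11.00 pos [601.8 -82.7  76. ] yaw 99.49 xz 0.0011 zz 0.0018 F [-0.5 -0.1  0. ] w 0.0462 qd 0.021
```

View pics/w12.png

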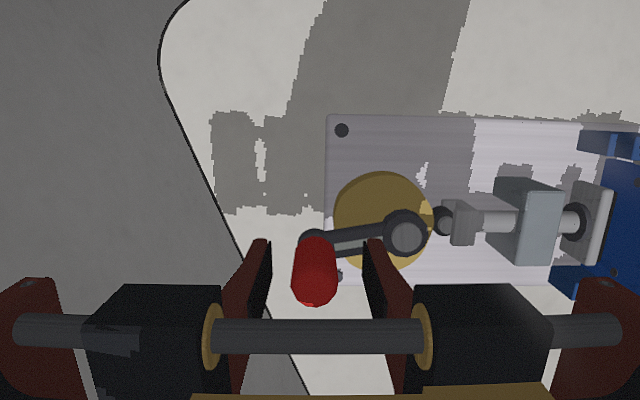

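The knob (315,270) is centred between the open fingers, with the fingertips above the crank arm. I'll close on it.

apply_moves([
  [[0, 0, 0], [0, 0, 0]],
], hand=255, squeeze=25)

```text
time: 11.15
tool_pos: [0.6035, -0.083, 0.0784]
orientation: [[-0.165, 0.002, -0.986], [0.986, 0.0, -0.165], [0.0, -1.0, -0.002]]
ft_force: [1.3, -0.1, -0.0]
grip_width: 0.0411
```

Run:
```python
from h import *
for i in range(6):camera("wrist");
s=st()
p=s['tool_pos'][:2]*1000-np.array([585.7,-36.7]);print(np.hypot(*p),np.degrees(np.arctan2(p[1],p[0])))
```

```text
t 11.45 pos [603.2 -83.8  77.5] yaw 99.45 xz -0.0006 zz -0.0015 F [ 1.2 -1.8  5.5] w 0.0214 qd 0.010
50.26230878133554 -69.58674292827902
```

apply_moves([
  [[0.004, 0, -0.012], [0, 0, 0]],
  [[0.007, 0, -0.011], [0, 0, 0]],
])

```text
time: 11.65
tool_pos: [0.6233, -0.0708, 0.0775]
orientation: [[-0.161, -0.001, -0.987], [0.987, -0.001, -0.161], [-0.001, -1.0, 0.001]]
ft_force: [-0.7, 0.1, 0.9]
grip_width: 0.0208
```

```bash
cat > nxt.py <<'E'
from h import *
import sys
for i in range(3):camera("wrist")
s=st();C=np.array([585.7,-36.7])
p=s['tool_pos'][:2]*1000-C;a=np.degrees(np.arctan2(p[1],p[0]));print('r %.1f ang %.1f'%(np.hypot(*p),a))
R=s['orientation'];cur=p
for t in map(float,sys.argv[1:]):
    q=50*np.array([np.cos(np.radians(t)),np.sin(np.radians(t))]);d=np.array([*(q-cur),0.]);print(t,np.round(d@R,1));cur=q
E
python3 nxt.py -25 -8 10
```

```text
t 11.80 pos [624.8 -68.9  77.6] yaw 99.43 xz -0.0007 zz -0.0020 F [ 3.8  0.1 -1.7] w 0.0218 qd 0.017
r 50.7 ang -39.5
-25.0 [ 9.9  0.  -7.9]
-8.0 [13.3  0.  -6.5]
10.0 [15.5 -0.  -2.3]
```

Tracking is good: radius 50.7 mm and low forces.

apply_moves([
  [[0.01, 0, -0.008], [0, 0, 0]],
  [[0.013, 0, -0.0065], [0, 0, 0]],
  [[0.0155, 0, -0.002], [0, 0, 0]],
])

```text
time: 12.1
tool_pos: [0.6365, -0.0321, 0.0776]
orientation: [[-0.158, 0.004, -0.987], [0.987, -0.006, -0.158], [-0.006, -1.0, -0.003]]
ft_force: [3.0, -5.2, -1.0]
grip_width: 0.0216
```

```bash
python3 nxt.py 22 38 54
```

```text
t 12.25 pos [636.  -28.7  77.6] yaw 99.34 xz -0.0029 zz -0.0029 F [ 3.7 -0.6 -2.3] w 0.0214 qd 0.020
r 51.0 ang 9.0
22.0 [11.2 -0.   2.2]
38.0 [13.  -0.1  4.9]
54.0 [11.2 -0.1  8.3]
```

apply_moves([
  [[0.011, 0, 0.002], [0, 0, 0]],
  [[0.013, 0, 0.005], [0, 0, 0]],
  [[0.011, 0, 0.008], [0, 0, 0]],
])

```text
time: 12.55
tool_pos: [0.6198, 0.0009, 0.0776]
orientation: [[-0.158, 0.013, -0.987], [0.987, -0.005, -0.158], [-0.007, -1.0, -0.012]]
ft_force: [8.4, -3.6, -4.3]
grip_width: 0.0212
```

```bash
python3 nxt.py 68 84 100
```

```text
t 12.70 pos [617.9   2.4  77.6] yaw 99.21 xz -0.0048 zz -0.0081 F [0.9 2.4 0.2] w 0.0212 qd 0.010
r 50.7 ang 50.6
68.0 [ 9.3 -0.1 12.1]
84.0 [ 5.5 -0.1 12.8]
100.0 [ 1.7 -0.1 13.8]
```

apply_moves([
  [[0.009, 0, 0.012], [0, 0, 0]],
  [[0.0055, 0, 0.013], [0, 0, 0]],
  [[0.0015, 0, 0.0135], [0, 0, 0]],
])

```text
time: 13.0
tool_pos: [0.5817, 0.013, 0.0776]
orientation: [[-0.16, 0.018, -0.987], [0.987, -0.002, -0.16], [-0.005, -1.0, -0.017]]
ft_force: [2.2, -0.9, 0.2]
grip_width: 0.0211
```

```bash
python3 nxt.py 98.5
```

```text
t 13.15 pos [579.7  12.7  77.6] yaw 99.17 xz -0.0040 zz -0.0127 F [0.2 4.4 3. ] w 0.0212 qd 0.024
r 49.8 ang 96.9
98.5 [ 0.2 -0.   1.3]
```

apply_moves([
  [[0, 0, 0.0015], [0, 0, 0]],
])

```text
time: 13.25
tool_pos: [0.5787, 0.0127, 0.0776]
orientation: [[-0.16, 0.014, -0.987], [0.987, -0.002, -0.16], [-0.004, -1.0, -0.013]]
ft_force: [4.8, 0.9, -1.2]
grip_width: 0.0211
```

```bash
python3 nxt.py 98.5
```

```text
t 13.40 pos [578.4  12.6  77.6] yaw 99.17 xz -0.0038 zz -0.0125 F [0.4 1.5 2.5] w 0.0209 qd 0.003
r 49.8 ang 98.4
98.5 [ 0.2 -0.   0.1]
```

apply_moves([
  [[0, 0, 0], [0, 0, 0]],
  [[0, 0, 0], [0, 0, 0]],
], hand=120)

```text
time: 13.6
tool_pos: [0.5783, 0.0114, 0.0771]
orientation: [[-0.159, 0.012, -0.987], [0.987, -0.003, -0.159], [-0.005, -1.0, -0.011]]
ft_force: [0.5, -1.2, 0.7]
grip_width: 0.0335
```

Run:
```python
from h import *
for i in range(4):camera("wrist")
s=st();p,d=camera("wrist");cv2.imwrite("pics/w13.png",p)
```

```text
t 13.80 pos [578.3  11.7  77.2] yaw 99.13 xz -0.0044 zz -0.0115 F [ 0.  -0.1  0.2] w 0.0461 qd 0.002
```

View pics/w13.png

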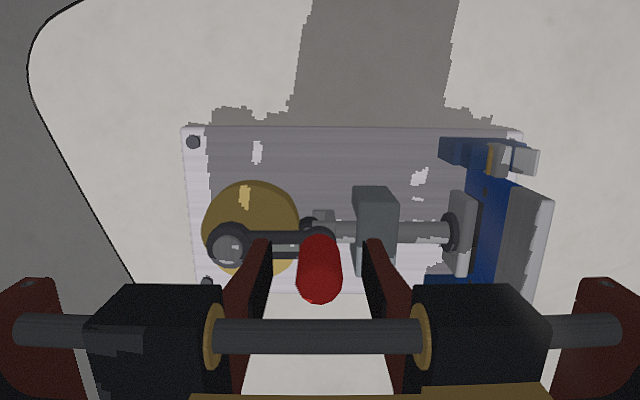

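The crank arm points at the bracket, the open fingers stand clear round the knob (320,270), and the presser (462,235) meets the blue pad. I'll back straight up.

apply_moves([
  [[0, -0.02, 0], [0.01, 0, 0]],
  [[0, -0.025, 0], [0, 0, 0]],
  [[0, -0.03, 0], [0, 0, 0]],
  [[0, -0.04, 0], [0, 0, 0]],
])

```text
time: 14.25
tool_pos: [0.5734, 0.0117, 0.1895]
orientation: [[-0.159, -0.011, -0.987], [0.987, -0.007, -0.159], [-0.005, -1.0, 0.012]]
ft_force: [1.5, 1.0, -0.8]
grip_width: 0.0466
```

Run:
```python
from h import *
for i in range(5):camera("wrist")
s=st();p,d=camera("wrist");cv2.imwrite("pics/w14.png",p);W=cloud("wrist",d,wristcm(s))*1000
a=np.radians(8.55);ex=np.array([np.cos(a),np.sin(a)]);ey=np.array([-ex[1],ex[0]])
Q=W[...,:2]-np.array([575.1,34.3]);RX=Q@ex;RY=Q@ey;Z=W[...,2]
m=(abs(RX)<42)&(abs(RY-78)<9)&(Z>88)&(Z<110)
for x0 in range(-40,40,20):
    k=m&(RX>=x0)&(RX<x0+20)
    if k.sum()>8: print(x0,"z",np.median(Z[k]).round(1),"y",np.percentile(RY[k],[2,50,98]).round(1))
k=(abs(RX)<30)&(RY>45)&(RY<76)&(Z>45)&(Z<54); print("presser top y",np.percentile(RY[k],[2,50,98]).round(1))
k=(RY>-60)&(RY<20)&(abs(RX)<40)&(Z>102)&(Z<110); print("knob",cv2.minEnclosingCircle(np.stack([RX[k],RY[k]],1).astype(np.float32)))
p,d=camera("scene");cv2.imwrite("pics/s14.png",p)
cv2.imwrite("pics/s14z.png",cv2.resize(p[100:280,260:460],(666,600)))
camera("top");print(st()['time'])
```

```text
t 14.50 pos [574.2  11.8 189.3] yaw 99.15 xz -0.0045 zz 0.0095 F [-0.8 -0.3  0.3] w 0.0466 qd 0.021
-40 z 97.4 y [73.2 75.6 81.1]
-20 z 97.5 y [73.1 75.5 81.2]
0 z 97.3 y [73.1 75.5 81. ]
20 z 97.3 y [73.1 75.8 81.3]
presser top y [58.9 66.9 74.3]
knob ((-1.2344317436218262, -22.542823791503906), 10.37023639678955)
t 14.65 pos [573.7  11.7 188.3] yaw 99.14 xz -0.0045 zz 0.0116 F [ 0.3 -0.1 -0.3] w 0.0463 qd 0.004
14.65
```

View pics/w14.png

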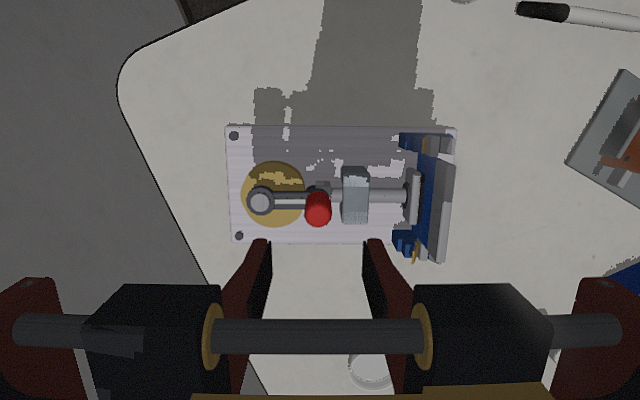

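View pics/s14z.png

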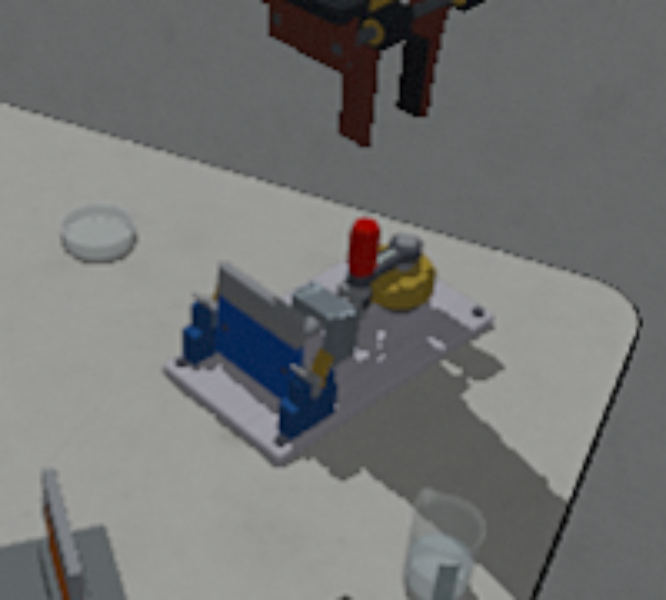

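View pics/s14.png

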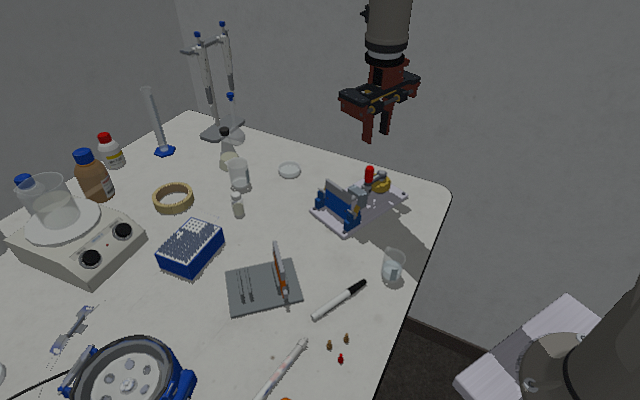

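The scene and wrist pictures show the knob staying put with the arm at the bracket, at rig (-1,-22.5) mm. The pad is level in the bracket, the presser is against it, the orange pad is in the rack, and the glassware is where it was. I'll hand the job in.

Run:
```python
from h import *
st();print(workorder.close_job());st()
```

```text
t 14.65 pos [573.7  11.7 188.3] yaw 99.14 xz -0.0045 zz 0.0116 F [ 0.3 -0.1 -0.3] w 0.0463 qd 0.004
the job is handed in; nothing more can be done
None
the job is handed in; nothing more can be done
```

The blue pad is seated in the cam rig's bracket with the presser against it, and the job was handed in at 14.7 s of the 54 s allowed. I lifted the pad from the rack and pressed both ears down to the slot floors. I then turned the crank counter-clockwise about 168° until its arm pointed at the bracket, let go and backed the gripper up clear.

**Last checks**
- **Pad:** its top edge read 97.3–97.5 mm across the full width, against 98 mm expected. It read 97.7–97.9 mm just after seating, and the small drop is within the calibration.
- **Crank:** after release the knob stayed at rig (-1, -22.5) mm, about 1.4° from dead centre of the dwell.
- **Presser:** its front face reads about 74 mm in the rig's y, which is where the pad's face is. The 5 N itself was not measured.
- **Surroundings:** the orange pad is still in the rack, and the glassware looks unmoved in the final scene picture.

**What did not go as planned**
- **Pressing force:** the last push went past the suggested 5 to 12 N. It held about 26 N with a brief 53 N reading at the wrist, below the 120 N limit, and I eased it off before releasing.
- **Drift:** the arm drifted up to 13 mm during multi-row moves, so I corrected it before the grasp and before the fit.
- **Camera disagreement:** the top and wrist cameras differed by about 3 mm on the rig's position. I used the wrist camera's value, checked against the held pad.

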